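Take a depth reading in a sample cell

ROBOT

A 7-joint arm with a two-finger parallel gripper is mounted at the origin on a cart in front of the work surface, level with it; the furniture and walls round the work are solid. World frame = base frame: x ahead of the robot, y to its left, z up, the work surface at z = 0. Lengths are in mm, angles in rad, forces in N, time in s.
With the tool pointing down it reaches from about 425 to 950 mm from the base axis. Payload 4.7 kg.
Tool frame: the origin (TCP) lies midway between the tips of the shut fingers; the grasp point (between the pads) lies manip.pinch_z behind it (manip.pinch_z is the distance from the TCP to the grasp point, in mm); z points along the fingers, y is the direction in which the jaws open and shut (so a half turn about z gives the same grasp; the last joint's range is limited). The gripper opens to 85 mm and grips with 20 to 120 N. Pads are 22 mm wide; open, the fingers measure 114 mm over their backs; the gripper's body (76 mm by 85 mm) begins 54 mm behind the grasp point. The pads swing forward as they close: fully open they stand 13 mm farther back than shut.
Start: joints at [1.138, 0.469, -0.049, 1.532, 0.024, 1.141, -0.082], TCP at [265.265, -620.712, 231.335] pointing down, gripper open.
Joint ranges: [-2.59, 2.59], [-0.33, 1.99], [-1.39, 1.29], [0.1, 2.45], [-1.04, 4.18], [0.21, 1.99], [-2.66, 2.66]. Speed limits (rad/s): [2.57, 2.57, 3.14, 3.14, 3.14, 3.14, 3.14].

INTERFACE

Orientations are given as a unit quaternion [x, y, z, w].
In Python, from rig import manip, viewer gives the robot as it stands.
- The arm moves only by the shell command python3 -m inch 'ROWS' [FORCE]. ROWS is a JSON object of lists of equal length, an entry for each row: "translation": the shift along the tool's x, y, z in cm, a list of three; "delta_rot": the turn, a rotation vector about the tool's x, y, z in degrees, a list of three; "gripper": the finger opening in cm, from 0 to 8.54. A call has 1 to 8 rows; each row shifts and turns the commanded pose from where the row before left it, along the tool's axes as they then stand; what a row does not reach is not made up. A row lasts 1/10 s, in which the tool goes at most 50 mm and 8.59 degrees, less where a joint would pass 70% of its speed; a pose out of reach is approached as far as the arm can. A call with a gripper value outside its range is refused whole. The fingers move at their own pace and stop on an object; FORCE is the grip in N (left out, the last holds). Time passes only in rows, so rows that do not move let the fingers close. It gives the time, the measured TCP pose, the force and the opening at its end, in the units of the state.
- manip.observe(): the state, without advancing time (a new reading comes with each control period).
- viewer.capture(name): name is "side" or "top"; returns a dict with "pixels" (420x560x3 uint8, red, green, blue), "range_z" (420x560 float32, mm along the optical axis (not along the pixel's ray), 0 where there is no reading), "intrinsics" (3x3 intrinsics, pixels), "R" (3x3) and "t" (3): a world point X has camera coordinates R X + t. Camera axes: x right, y down, z forward; pixel columns grow to the right and rows downward; lengths in mm; the calibration is good to about 2 mm. A picture is of the moment at which its call begins.
- manip.sign_off(): hands the job in, once; it reports no verdict.
The state is a dict: "time_s": time; "joint_pos": joint angles; "qvel": joint speeds; "effort": joint torques, N m; "ee_pos": TCP position; "orientation": TCP orientation; "ft_force": force on the tool from outside, world axes, zero at the start; "moment": the same for the moment, N m; "width": finger opening in mm.
Only numpy, scipy, OpenCV 4.12 (cv2) and the standard library are available. Lean on these libraries where they do the work, as an engineer would, in place of code of your own. Each camera call takes 0.05 s, during which the arm holds its last target.

TASK

Slide the sled with the clear sample cell into the channel of the depth gauge until it is fully home against the end stop, then push the probe down by its blue pad until its foot rests on the orange floor plate inside the cell. Tip the red-knobbed lever over backwards so that it drops and locks the probe at that height, and only then press the green key on the read-out to record the reading; leave the other things on the worktop where they are.

Things in the scene. Friction and masses are not known exactly. Their poses are not given: they have to be found in the camera images.
- stand: Depth gauge, fixed. Origin on the worktop under the probe axis. y runs along the sled channel: open at -y, end stop at +y; x points from probe to column. Rails 14 mm high, 72 mm apart, from y -55 mm to the stop; flared mouth from y -110 mm, about 125 mm wide there. Grey base x 49 to 184, y +-60, 30 mm high; steel column 20 mm square at x 135, 267 mm high, carries the probe's arm.
- home (a point): Point on the worktop under the probe axis (the stand's origin): the sled's origin comes here when the sled is fully home.
- sled: Loose white sled plate, 66 mm (its x) by 170 mm (its y, from -130 to +40) by 8 mm, 0.5 kg, slides flat on the worktop. Origin on its underside, under the centre of the clear round open cell (62 mm outside, 54 mm inside diameter, rim 90 mm above the worktop). When home its axes are parallel to the stand's.
- tab_top (a point): Middle of the top of the sled's orange upright tab, at x 0, y -105 mm, z 74 mm of the sled; the tab is 12 mm thick (along the sled's x), 40 mm long (along its y) and stands 66 mm above the plate: push its end or grip it across its thickness.
- floor_top (a point): Middle of the upper face of the orange floor plate (52 mm diameter) inside the cell. It is a tight plug, set at a different height each time, 22 to 52 mm above the worktop; a push of less than 100 N does not move it.
- pad_top (a point): Middle of the top of the blue push pad (44 mm diameter) above the probe, level, on the probe axis; 153 mm above the probe's foot. Pushing it down lowers the probe.
- probe_tip (a point): Underside of the probe's brass foot (16 mm diameter, rod 8 mm).
- probe (a joint): Travel of the probe carriage down from its top position, m, 0 to 0.095; the foot is 110 mm above the worktop at 0. Friction holds it wherever it is left; about 3 N on the pad lowers it.
- lever_knob (a point): Centre of the lock lever's red knob (24 mm diameter; rod 10 mm thick). The lever rides on the probe carriage beside the column. Its pivot axis is along the stand's y, at stand x 112 mm, 28 mm below the pad's top; it swings in the plane y = 60 mm, with the knob 72 mm from the pivot.
- lock (a joint): Angle of the lock lever, rad. 0: leaning 20 degrees toward the probe, unlocked; upright at 0.35; beyond that it falls back (to the stand's +x) by its own weight and locks, its cam jamming on the column, at about 1.95 (lying level). About 1 N on the knob moves it.
- key (a joint): Travel of the green record key, m: 0 up, 0.006 fully down (5 N); springs back.
- key_top (a point): Middle of the top of the round green key (28 mm diameter), on the white fixed read-out box (120 x 84 x 36 mm) to the right of the gauge.
- cup_a: White sample cup with blue lid, 55 mm diameter, 58 mm high, loose bystander; origin under its centre.
- box_caps: Blue carton, 55 x 90 x 45 mm, loose bystander; origin under its centre.

How it is judged (in metres and radians):
On the way, in this order (a step that is already met when the one before it is completed fails the run):
1. the sled is fully home in the channel (horizontal distance between sled and home below 0.007 m and angle between the y axis of sled and the y axis of stand, either way round below 0.08 rad and height (world z) of sled below 0.004 m), for 0.2 s.
2. the probe's foot touches the floor plate, lever not yet tipped (z of probe_tip in the frame of floor_top below 0.0025 m and horizontal distance between probe_tip and floor_top below 0.015 m and value of joint lock below 0.8 rad), for 0.2 s.
3. the lever is tipped back and locks the probe at that height (value of joint lock above 1.6 rad and z of probe_tip in the frame of floor_top below 0.0035 m), for 0.2 s.
4. the green key is pressed (value of joint key above 0.004 m), for 0.05 s.
At the end, for the whole second after the job is handed in: The sled lies flat within 7 mm of its home point and within 0.08 rad of the channel's direction, the probe's foot is within 3.5 mm of the floor plate inside the cell, the lever is tipped back beyond 1.6 rad, the green key is up again (under 2 mm) and the sled is at rest (all of step 1 and all of step 3 and horizontal distance between probe_tip and floor_top below 0.015 m and value of joint key below 0.002 m and linear speed of sled below 0.02 m/s); the robot touches nothing.
It fails at once if the green key is pressed before the probe is locked (value of joint key above 0.003 m and value of joint lock below 1.5 rad).
It fails at once if a loose bystander (cup or carton) is moved more than 30 mm (distance of any of cup_a, box_caps from where it was at the start of the episode above 0.03 m).
It also fails if it takes over 72 s, if anything falls off the work surface, if the arm or the gripper's body presses on something with over 40 N, if the wrist force passes 120 N, or if a joint passes its speed limit or range.

## Working session

There is one attempt and no reset: what is moved stays moved. The work goes in short steps, Python scripts to look and compute and a shell command to move; the robot and the scene stay as the last step left them, time stands still between calls to the robot, and variables do not carry over. Pictures are saved under pics/ and viewed, and the job is handed in when it is done.

```bash
ls; mkdir -p pics
python3 - <<'E'
from rig import manip, viewer
import cv2,numpy as np
print(manip.observe(), manip.pinch_z)
for n in("side","top"):
    c=viewer.capture(n); cv2.imwrite(f"pics/{n}0.png",c["pixels"][:,:,::-1]); np.savez(f"pics/{n}0.npz",**c)
    print(n,c["intrinsics"],c["R"],c["t"], -c["R"].T@c["t"])
E
```

```text
pics
{'time_s': 0.0, 'joint_pos': array([ 1.13809743,  0.46944782, -0.0485877 ,  1.53370974,  0.02409886,
        1.14095061, -0.08229862]), 'qvel': array([ 4.17247084e-04, -7.94967034e-04,  3.70943134e-04,  8.52693705e-04,
       -4.73068855e-05, -5.87810366e-04,  4.01842995e-04]), 'effort': array([ 1.45081543e-03, -5.10300994e+01, -4.63069207e-02, -2.37716210e+01,
        1.07057963e-02,  7.48327497e-03,  9.54602882e-06]), 'ee_pos': array([ 264.99680402, -620.17840501,  230.25037465]), 'orientation': array([ 9.79684342e-01,  2.00543408e-01, -2.28505855e-04, -9.37537523e-04]), 'ft_force': array([-0.34500155,  0.28385379, -0.21031229]), 'moment': array([-0.03057541,  0.02072953,  0.02865813]), 'width': 85.31257851714503} 18.700000000000003
side [[411.51896121   0.         281.79856303]
 [  0.         411.51896121 207.57555708]
 [  0.           0.           1.        ]] [[-0.93187945 -0.36276438  0.00164401]
 [-0.32444813  0.83140722 -0.4511047 ]
 [ 0.16227787 -0.42090859 -0.89246952]] [ 426.86085505  296.88543548 1252.70928054] [ 290.8197848   435.29331605 1251.2295052 ]
top [[381.02123399   0.         278.81591403]
 [  0.         381.02123399 206.07352085]
 [  0.           0.           1.        ]] [[ 0.00589506 -0.99997303 -0.00438001]
 [-0.98978787 -0.00521106 -0.14245287]
 [ 0.1424262   0.00517505 -0.9897919 ]] [ -93.26443909  519.44340046 1314.09124988] [ 327.52754933  -97.355565   1374.26457179]
```

View pics/side0.png

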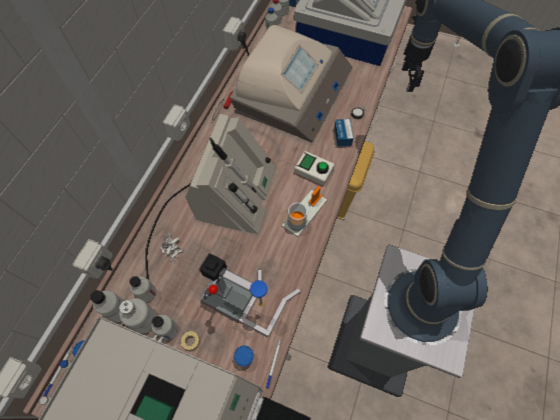

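View pics/top0.png

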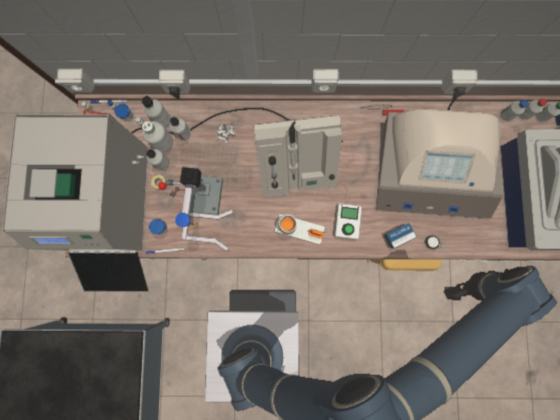

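Run:
```python
import cv2,numpy as np
t=np.load("pics/top0.npz")["pixels"];s=np.load("pics/side0.npz")["pixels"]
cv2.imwrite("pics/t1.png",cv2.resize(t[140:270,130:370],None,fx=3.3,fy=3.3,interpolation=cv2.INTER_CUBIC)[:,:,::-1])
cv2.imwrite("pics/s1.png",cv2.resize(s[140:370,180:380],None,fx=2.6,fy=2.6,interpolation=cv2.INTER_CUBIC)[:,:,::-1])
```

```text
(no output)
```

View pics/t1.png

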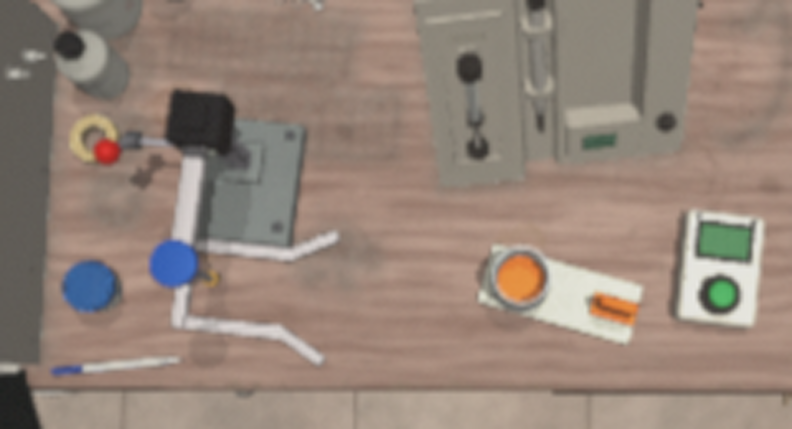

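View pics/s1.png

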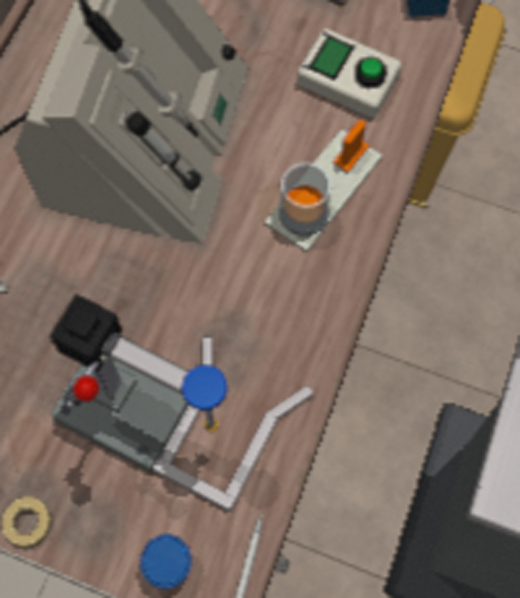

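```bash
cat > h.py <<'E'
import numpy as np,cv2
def ray(c,u,v):
    d=c["R"].T@(np.linalg.inv(c["intrinsics"])@np.array([u,v,1.])); return -c["R"].T@c["t"],d
def plane(c,u,v,z):
    o,d=ray(c,u,v); return o+d*(z-o[2])/d[2]
def tri(c1,p1,c2,p2):
    (a,d),(b,e)=ray(c1,*p1),ray(c2,*p2)
    k=np.linalg.lstsq(np.c_[d,-e],b-a,rcond=None)[0]; P,Q=a+k[0]*d,b+k[1]*e
    return (P+Q)/2,np.linalg.norm(P-Q)
def cloud(c):
    Z=c["range_z"].astype(float);h,w=Z.shape;u,v=np.meshgrid(np.arange(w),np.arange(h))
    P=np.stack([u*Z,v*Z,Z],-1)@np.linalg.inv(c["intrinsics"]).T
    return (P-c["t"])@c["R"]
def mask(c,lo,hi):
    return cv2.inRange(cv2.cvtColor(c["pixels"],cv2.COLOR_RGB2HSV),np.array(lo),np.array(hi))
def blobs(m,mn=8):
    n,l,s,ce=cv2.connectedComponentsWithStats(m)
    return [(tuple(np.round(ce[i],2)),s[i].tolist(),l==i) for i in range(1,n) if s[i,4]>=mn]
COL=dict(blue=((105,140,90),(125,255,255)),red=((0,170,120),(4,255,255)),green=((50,120,70),(80,255,255)),orange=((6,150,150),(18,255,255)))
E
python3 - <<'E'
from h import *
C={n:dict(np.load(f"pics/{n}0.npz")) for n in("side","top")}
for n,c in C.items():
    W=cloud(c)
    for k,(lo,hi) in COL.items():
        for ce,st,m in blobs(mask(c,lo,hi)):
            P=W[m&(c["range_z"]>0)]
            if 300<np.median(P[:,0])<900 and -450<np.median(P[:,1])<450: print(n,k,ce,st,np.median(P,0).round(1),P.min(0).round(),P.max(0).round())
E
```

```text
side blue (np.float64(258.21), np.float64(288.64)) [250, 281, 17, 17, 221] [444.6 195.3 256.2] [425. 175. 250.] [465. 215. 261.]
side blue (np.float64(243.38), np.float64(355.67)) [235, 346, 18, 20, 289] [441.  335.5  54.9] [416. 310.  49.] [466. 361.  61.]
side blue (np.float64(268.4), np.float64(381.55)) [267, 376, 4, 12, 20] [354.5 368.8   7.2] [351. 354.   1.] [357. 384.  12.]
side red (np.float64(212.63), np.float64(288.55)) [208, 285, 10, 8, 60] [536.5 246.1 305.4] [528. 236. 299.] [547. 256. 309.]
side green (np.float64(307.06), np.float64(161.57)) [301, 155, 13, 14, 109] [ 494.6 -338.2   36.3] [ 477. -364.   30.] [ 511. -310.   43.]
side green (np.float64(322.5), np.float64(165.65)) [319, 163, 8, 7, 46] [ 435.8 -330.6   54.8] [ 425. -348.   43.] [ 450. -318.   65.]
side orange (np.float64(316.21), np.float64(189.88)) [313, 186, 8, 9, 33] [ 423.6 -221.9   72.3] [ 416. -281.   -4.] [ 431. -203.   79.]
side orange (np.float64(316.76), np.float64(199.69)) [312, 195, 10, 11, 29] [ 415.5 -219.1   12.6] [ 408. -248.    3.] [ 426. -198.   18.]
side orange (np.float64(296.16), np.floa
[... 178 characters left out ...]
93.2 257.3] [430. 173. 249.] [466. 212. 263.]
top blue (np.float64(156.62), np.float64(226.28)) [150, 220, 14, 14, 152] [444.8 333.6  56. ] [421. 310.  49.] [466. 357.  65.]
top red (np.float64(162.0), np.float64(185.5)) [159, 183, 7, 6, 38] [538.8 242.3 306.5] [532. 234. 299.] [548. 251. 311.]
top green (np.float64(348.26), np.float64(228.74)) [345, 226, 7, 7, 39] [ 438.2 -330.3   57.9] [ 428. -341.   50.] [ 449. -320.   65.]
top orange (np.float64(287.3), np.float64(223.8)) [281, 218, 13, 13, 132] [ 456.2 -119.6   37.5] [ 435. -141.   29.] [478. -98.  46.]
top orange (np.float64(316.18), np.float64(233.2)) [310, 229, 13, 9, 66] [ 422.7 -221.7   69.1] [ 412. -245.    9.] [ 441. -202.   82.]
```

Run:
```python
from h import *
C={n:dict(np.load(f"pics/{n}0.npz")) for n in("side","top")}
S,T=C["side"],C["top"]
for k,a,b in [("pad",(258.21,288.64),(182.3,219.38)),("knob",(212.63,288.55),(162,185.5)),("key",(322.5,165.65),(348.26,228.74)),("floor",(296.16,215.4),(287.3,223.8)),("tab",(316.2,189.9),(316.2,233.2)),("cup",(243.38,355.67),(156.6,226.3))]:
    print(k,*tri(S,a,T,b))
W={n:cloud(c) for n,c in C.items()}
for n in C:
    m=mask(C[n],(0,0,150),(180,45,255))>0; P=W[n]
    for nm,lo,hi in [("rails",(300,0,5),(620,300,25)),("plate",(380,-300,0),(520,-80,16))]:
        q=m&(P>lo).all(-1)&(P<hi).all(-1)
        im=np.uint8(q)*255
        for ce,st,mm in blobs(im,15):
            X=P[mm][:,:2]; r=cv2.minAreaRect(X.astype(np.float32)); print(n,nm,ce,st,np.round(P[mm].mean(0),1),[np.round(x,1) for x in r])
            if nm=="plate":print(cv2.boxPoints(r))
    cv2.imwrite(f"pics/m_{n}.png",np.uint8(m)[100:380,100:400]*255)
    big=cv2.resize((C[n]["pixels"][195:262,175:245] if n=="top" else C[n]["pixels"][255:345,215:305]),None,fx=8 if n=="top" else 6,fy=8 if n=="top" else 6,interpolation=cv2.INTER_CUBIC)
    cv2.imwrite(f"pics/b_{n}.png",big[:,:,::-1])
```

```text
pad [446.64514369 194.49256008 250.97562756] 2.248290867109364
knob [539.43045959 244.75783514 298.3929147 ] 1.9382576509604927
key [ 438.3256524  -332.32307466   51.3809022 ] 2.4959509016917854
floor [ 455.35187972 -120.35366303   52.84405416] 0.30053161800950634
tab [ 422.04058609 -218.01605061   80.08858044] 1.3431843266807089
cup [443.1010308  335.40210445  50.18568133] 2.8205364108509405
side rails (np.float64(259.0), np.float64(274.5)) [258, 270, 3, 10, 30] [497.5  94.6  12.4] [array([497.8,  94.1]), array([ 6.6, 30.4]), np.float64(22.9)]
side rails (np.float64(276.01), np.float64(313.58)) [254, 289, 46, 46, 270] [403.2 187.2  14.3] [array([395.5, 176.9]), array([173.2,  42.3]), np.float64(66.5)]
side rails (np.float64(249.83), np.float64(304.33)) [245, 297, 11, 17, 58] [487.2 190.6  12.8] [array([487.8, 191.6]), array([54. , 10.1]), np.float64(81.8)]
side rails (np.float64(276.54), np.float64(349.96)) [275, 345, 4, 11, 24] [364.2 282.8   8.5] [array([364. , 282.9]), array([ 6.3, 28.3]), np.float64(7.0)]
side plate (np.float64(311.76), np.float64(205.5)) [300, 190, 26, 33, 275]
[... 755 characters left out ...]
 [array([484.8, -98.3]), array([22.5, 14.5]), np.float64(0.3)]
[[ 473.54907   -91.162384]
 [ 473.63715  -105.61258 ]
 [ 496.11975  -105.4756  ]
 [ 496.03168   -91.025406]]
top plate (np.float64(305.99), np.float64(230.93)) [289, 217, 36, 28, 425] [ 434.6 -188.2    7.7] [array([ 435.6, -190.9]), array([114.4,  71.1]), np.float64(73.1)]
[[ 384.94928 -235.21753]
 [ 452.93073 -255.90445]
 [ 486.22467 -146.49374]
 [ 418.24323 -125.80682]]
top plate (np.float64(277.9), np.float64(230.45)) [276, 227, 6, 7, 20] [435.6 -87.4   8.9] [array([434.7, -86.7]), array([28. , 10.3]), np.float64(44.3)]
[[ 421.05432   -92.729416]
 [ 428.25287  -100.11812 ]
 [ 448.31635   -80.57109 ]
 [ 441.1178    -73.18239 ]]
```

View pics/b_top.png

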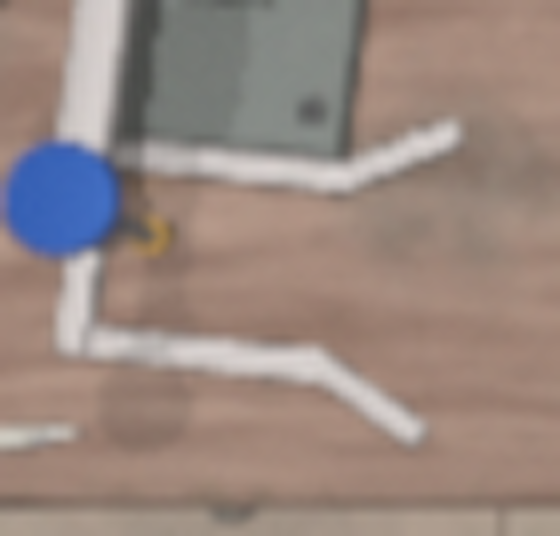

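View pics/b_side.png

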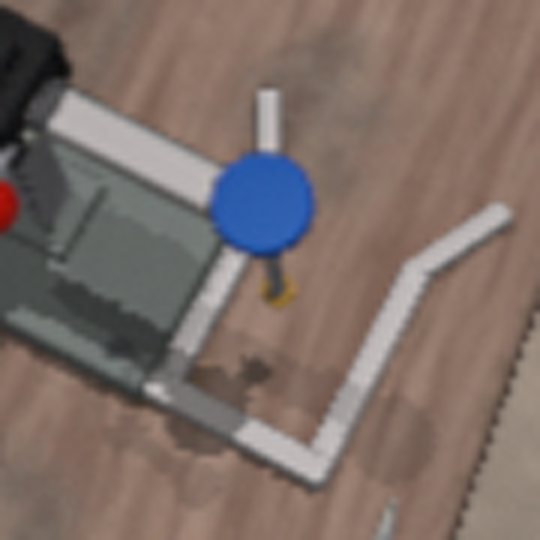

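Run:
```python
from h import *
T=dict(np.load("pics/top0.npz"));S=dict(np.load("pics/side0.npz"))
for nm,(u,v) in dict(upbend_in=(348,192),upleft_in=(120,168),lobend_in=(322,348),lo_left_in=(97,328),stop_lo_out=(58,352),flare_up=(462,130),flare_lo=(420,440)).items():
    print("T",nm,plane(T,(u+.5)/8-.5+175,(v+.5)/8-.5+195,14).round(1))
for nm,(u,v) in dict(lobend_in=(410,265),lo_left_in=(305,452),stop_up=(190,385),stop_lo_out=(320,487)).items():
    print("S",nm,plane(S,(u+.5)/6-.5+215,(v+.5)/6-.5+255,14).round(1))
```

```text
T upbend_in [476.8 127.7  14. ]
T upleft_in [487.1 230.7  14. ]
T lobend_in [406.8 137.3  14. ]
T lo_left_in [415.1 238.1  14. ]
T stop_lo_out [404.4 255.1  14. ]
T flare_up [505.1  77.2  14. ]
T flare_lo [366.3  92.6  14. ]
S lobend_in [400.4 139.   14. ]
S lo_left_in [414.8 243.3  14. ]
S stop_up [480.  234.1  14. ]
S stop_lo_out [401.8 256.   14. ]
```

```bash
cat >> h.py <<'E'
def state():
    from rig import manip
    from scipy.spatial.transform import Rotation as R
    o=manip.observe(); return o,R.from_quat(o["orientation"])
def plan(target,alpha,n,drop=0):
    """rows from present measured pose to target (world TCP, mm) with tool-x heading alpha deg, pointing down"""
    from scipy.spatial.transform import Rotation as R
    o,r=state(); p=np.array(o["ee_pos"]); M=r.as_matrix()
    G=np.array([[np.cos(np.radians(alpha)),np.sin(np.radians(alpha)),0],[np.sin(np.radians(alpha)),-np.cos(np.radians(alpha)),0],[0,0,-1]])
    rv=R.from_matrix(M.T@G).as_rotvec()
    print("alpha now",np.degrees(np.arctan2(M[1,0],M[0,0])).round(2),"pos",p.round(1),"F",np.round(o["ft_force"],1),"t",round(o["time_s"],2),"w",round(o["width"],1))
    d=(np.array(target)-p)/n/10
    print("rot/row deg",np.degrees(rv/n).round(2)); 
    for i in range(n): print((d@(M@R.from_rotvec(rv*i/n).as_matrix())).round(2).tolist())
E
python3 - <<'E'
from h import *
T=dict(np.load("pics/top0.npz"));W=cloud(T)
for x in range(200,560,40):
    print(x,[ (lambda q:int(q.max()) if q.size else -1)(W[...,2][(W[...,0]>=x)&(W[...,0]<x+40)&(W[...,1]>=y)&(W[...,1]<y+50)&(T["range_z"]>0)]) for y in range(-700,0,50)])
plan((424,-220,150),73,10)
E
```

```text
200 [577, 594, 618, 642, 656, 658, -794, -794, -793, -785, -789, -797, -794, -797]
240 [577, 592, 611, 618, 613, -791, -790, -796, -796, -795, -796, -794, -795, -796]
280 [346, 584, 593, -792, -797, -796, -793, -796, -796, -790, -796, -794, -795, -795]
320 [7, 6, 6, 5, 7, 7, 5, 5, 4, 6, 7, 4, 6, 5]
360 [16, 20, 8, 50, 51, 6, 8, 6, 9, 13, 11, 5, 8, 6]
400 [19, 18, 49, 53, 52, 9, 43, 64, 41, 82, 15, 93, 95, 7]
440 [6, 9, 46, 51, 9, 7, 42, 61, 41, 18, 15, 96, 93, 7]
480 [58, 50, 47, 47, 43, 36, 43, 44, 38, 9, 11, 94, 11, 6]
520 [89, 87, 83, 78, 73, 72, 40, 43, 22, 7, 8, 8, 16, 22]
alpha now 23.14 pos [ 265.  -620.2  230.4] F [ 0.6 -0.5 -0.1] t 0.1 w 85.2
rot/row deg [-0.01 -0.   -4.99]
[3.03, -3.05, 0.81]
[3.29, -2.78, 0.81]
[3.52, -2.48, 0.81]
[3.72, -2.17, 0.81]
[3.89, -1.84, 0.81]
[4.04, -1.49, 0.81]
[4.15, -1.13, 0.81]
[4.24, -0.77, 0.8]
[4.29, -0.4, 0.8]
[4.31, -0.02, 0.8]
```

```bash
python3 -m inch '{"translation":[[3.0,-3.0,0.8],[3.3,-2.8,0.8],[3.5,-2.5,0.8],[3.7,-2.2,0.8],[3.9,-1.8,0.8],[4.0,-1.5,0.8],[4.2,-1.1,0.8],[4.2,-0.8,0.8]],"delta_rot":[[0,0,-5],[0,0,-5],[0,0,-5],[0,0,-5],[0,0,-5],[0,0,-5],[0,0,-5],[0,0,-5]],"gripper":[8.5,8.5,8.5,8.5,8.5,8.5,8.5,8.5]}' 40
python3 -m inch '{"translation":[[4.3,-0.4,0.8],[4.3,0,0.8],[0,0,0]],"delta_rot":[[0,0,-5],[0,0,-5],[0,0,0]],"gripper":[8.5,8.5,8.5]}'
python3 - <<'E'
from h import *
plan((424,-220,32),73,4)
from rig import viewer
c=viewer.capture("side"); cv2.imwrite("pics/s2.png",cv2.resize(c["pixels"][120:280,230:400],None,fx=3.5,fy=3.5,interpolation=cv2.INTER_CUBIC)[:,:,::-1])
c=viewer.capture("top"); cv2.imwrite("pics/t2.png",c["pixels"][:,:,::-1])
E
```

```text
time_s: 0.9
ee_pos: [391.8, -299.4, 166.9]
orientation: [0.851, 0.525, -0.0, -0.0]
ft_force: [0.6, 0.1, 0.3]
width: 85.1
time_s: 1.2
ee_pos: [424.8, -214.7, 150.5]
orientation: [0.8, 0.6, 0.001, -0.002]
ft_force: [0.5, -0.9, 0.0]
width: 84.8
alpha now 73.8 pos [ 424.8 -214.7  150.5] F [ 0.5 -0.9  0. ] t 1.2 w 84.8
rot/row deg [-0.02 -0.04  0.2 ]
[-0.14, 0.02, 2.96]
[-0.14, 0.02, 2.96]
[-0.14, 0.02, 2.96]
[-0.14, 0.02, 2.96]
```

View pics/s2.png

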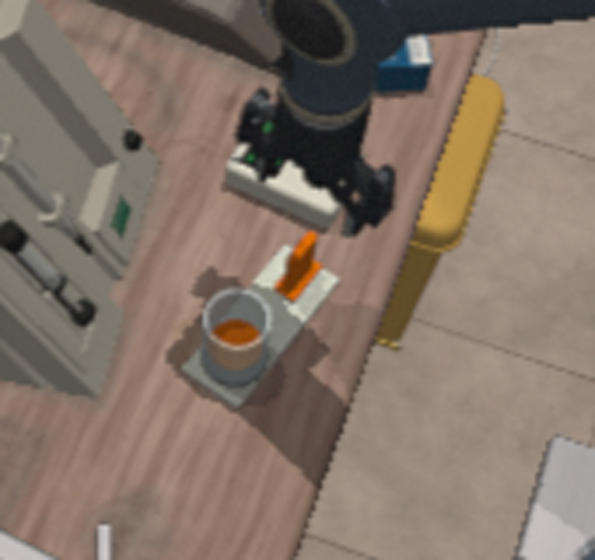

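```bash
python3 -m inch '{"translation":[[-0.1,0,3],[-0.1,0,3],[-0.1,0,3],[-0.1,0,2.8],[0,0,0]],"delta_rot":[[0,0,0],[0,0,0],[0,0,0],[0,0,0],[0,0,0]],"gripper":[8.5,8.5,8.5,8.5,8.5]}' 40
python3 -m inch '{"translation":[[0,0,0],[0,0,0],[0,0,0],[0,0,0],[0,0,0],[0,0,0],[0,0,0],[0,0,0]],"delta_rot":[[0,0,0],[0,0,0],[0,0,0],[0,0,0],[0,0,0],[0,0,0],[0,0,0],[0,0,0]],"gripper":[0.5,0.5,0.5,0.5,0.5,0.5,0.5,0.5]}' 40
python3 - <<'E'
from h import *
plan((424,-150,32),84.5,3)
from rig import viewer
for n in("side","top"):
  c=viewer.capture(n); np.savez(f"pics/{n}3.npz",**c);a=c["pixels"]; a=a[120:280,230:400] if n=="side" else a[190:260,250:370]
  cv2.imwrite(f"pics/{n}3.png",cv2.resize(a,None,fx=3.5 if n=="side" else 6,fy=3.5 if n=="side" else 6,interpolation=cv2.INTER_CUBIC)[:,:,::-1])
E
```

```text
time_s: 1.8
ee_pos: [419.1, -225.8, 30.5]
orientation: [0.804, 0.594, -0.002, -0.003]
ft_force: [-0.4, 0.0, 0.4]
width: 85.1
time_s: 2.6
ee_pos: [422.9, -225.3, 34.2]
orientation: [0.803, 0.596, 0.0, 0.001]
ft_force: [-1.1, 0.4, 6.4]
width: 11.5
alpha now 73.17 pos [ 422.9 -225.3   34.2] F [-1.1  0.4  6.4] t 2.6 w 11.5
rot/row deg [ 0.03  0.02 -3.78]
[2.41, -0.69, 0.07]
[2.45, -0.53, 0.07]
[2.48, -0.37, 0.07]
```

View pics/side3.png

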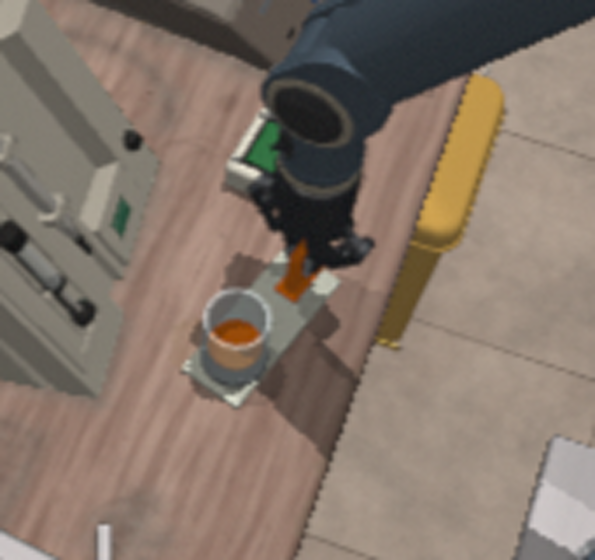

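View pics/top3.png

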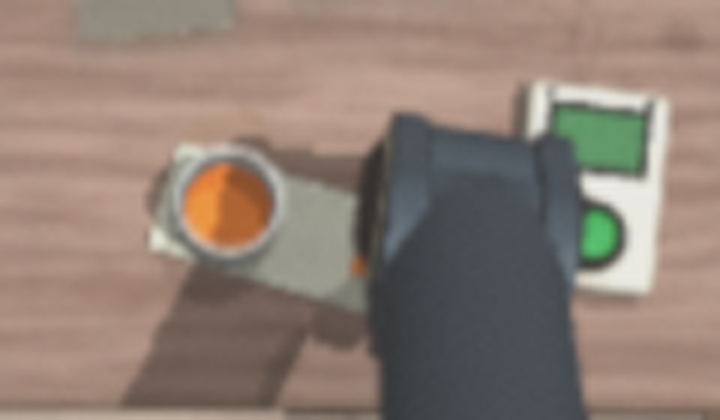

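Run:
```python
from h import *
c=dict(np.load("pics/top3.npz")); W=cloud(c)
for ce,st,m in blobs(mask(c,*COL["orange"])):
    if 270<ce[0]<310: print(ce,st,np.median(W[m],0)); P=plane(c,*ce,38); print(P,P-[422.9,-225.3,0],np.hypot(*(P-[422.9,-225.3,0])[:2]),np.degrees(np.arctan2(P[1]+225.3,P[0]-422.9)))
m=mask(c,(0,0,110),(180,60,255))
# rim circle
```

```text
(np.float64(286.64), np.float64(224.27)) [281, 218, 13, 12, 110] [ 454.49916221 -117.8245522    37.33977758]
[ 455.26739986 -118.28104803   38.        ] [ 32.36739986 107.01895197  38.        ] 111.80655013743487 73.17229517895642
```

```bash
python3 - <<'E'
from h import *
plan((422,-70,33),84.5,5)
E
python3 -m inch '{"translation":[[3,-0.8,-0.1],[3,-0.7,0],[3,-0.6,0],[3,-0.5,0],[0,0,0]],"delta_rot":[[0,0,-2.3],[0,0,-2.3],[0,0,-2.3],[0,0,-2.3],[0,0,0]],"gripper":[0.5,0.5,0.5,0.5,0.5]}'
python3 - <<'E'
from h import *
plan((422,-70,33),84.5,2)
E
```

```text
alpha now 73.16 pos [ 422.9 -225.3   34.2] F [-0.2 -0.2  7.4] t 2.7 w 11.8
rot/row deg [ 0.02  0.01 -2.27]
[2.97, -0.92, 0.02]
[3.0, -0.8, 0.02]
[3.03, -0.68, 0.02]
[3.06, -0.56, 0.02]
[3.07, -0.44, 0.02]
time_s: 3.2
ee_pos: [424.4, -97.6, 34.2]
orientation: [0.75, 0.661, 0.0, -0.001]
ft_force: [-0.0, 1.8, -1.0]
width: 11.5
alpha now 82.8 pos [424.4 -97.6  34.2] F [-0.   1.8 -1. ] t 3.2 w 11.5
rot/row deg [-0.03 -0.06 -0.85]
[1.35, -0.29, 0.06]
[1.36, -0.27, 0.06]
```

```bash
python3 -m inch '{"translation":[[1.35,-0.3,0],[1.35,-0.3,0],[0,0,0]],"delta_rot":[[0,0,-0.9],[0,0,-0.8],[0,0,0]],"gripper":[0.5,0.5,0.5]}'
python3 - <<'E'
from h import *
plan((436.3,82.7,34),84.5,5)
from rig import viewer
W={}
for n in("side","top"):
  c=viewer.capture(n); np.savez(f"pics/{n}4.npz",**c);a=c["pixels"]; a=a[160:370,200:380] if n=="side" else a[190:260,160:300]
  cv2.imwrite(f"pics/{n}4.png",cv2.resize(a,None,fx=2.8 if n=="side" else 5.5,fy=2.8 if n=="side" else 5.5,interpolation=cv2.INTER_CUBIC)[:,:,::-1])
for ce,st,m in blobs(mask(c,*COL["orange"])): print(ce,st,plane(c,*ce,38))
E
```

```text
time_s: 3.5
ee_pos: [421.8, -72.6, 34.2]
orientation: [0.742, 0.671, 0.0, -0.001]
ft_force: [-0.1, 1.4, -1.7]
width: 11.6
alpha now 84.22 pos [421.8 -72.6  34.2] F [-0.1  1.4 -1.7] t 3.5 w 11.6
rot/row deg [-0.01 -0.01 -0.06]
[3.12, -0.03, 0.01]
[3.12, -0.02, 0.01]
[3.12, -0.02, 0.01]
[3.12, -0.02, 0.01]
[3.12, -0.01, 0.0]
(np.float64(241.7), np.float64(230.37)) [236, 224, 13, 13, 111] [432.90367293  39.49214741  38.        ]
```

View pics/side4.png

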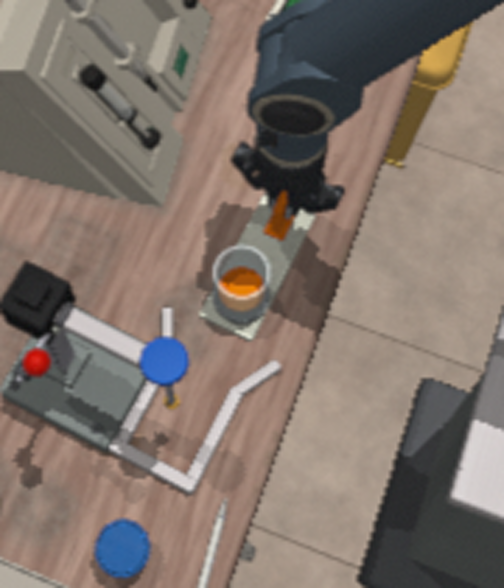

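View pics/top4.png

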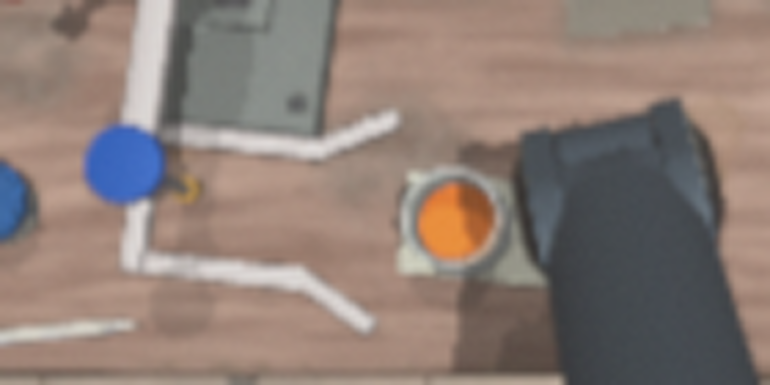

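```bash
python3 -m inch '{"translation":[[2.5,0,0],[2.5,0,0],[2.5,0,0]],"delta_rot":[[0,0,-0.1],[0,0,0],[0,0,0]],"gripper":[0.5,0.5,0.5]}'
python3 -m inch '{"translation":[[1.5,0,0],[1.5,0,0],[0,0,0]],"delta_rot":[[0,0,0],[0,0,0],[0,0,0]],"gripper":[0.5,0.5,0.5]}'
python3 - <<'E'
from h import *
plan((436.3,82.7,34),84.5,4)
from rig import viewer
c=viewer.capture("top");a=c["pixels"][190:260,160:300]
cv2.imwrite(f"pics/top5.png",cv2.resize(a,None,fx=5.5,fy=5.5,interpolation=cv2.INTER_CUBIC)[:,:,::-1])
for ce,st,m in blobs(mask(c,*COL["orange"])): print(ce,st,plane(c,*ce,38))
E
```

```text
time_s: 3.9
ee_pos: [428.5, -3.0, 34.2]
orientation: [0.743, 0.669, -0.003, 0.0]
ft_force: [-5.4, -11.2, 10.3]
width: 11.3
time_s: 4.2
ee_pos: [432.6, 30.7, 34.2]
orientation: [0.742, 0.671, -0.0, -0.0]
ft_force: [-1.9, 2.2, 0.4]
width: 11.6
alpha now 84.25 pos [432.6  30.7  34.2] F [-1.9  2.2  0.4] t 4.2 w 11.6
rot/row deg [-0.01  0.   -0.06]
[1.3, -0.04, 0.01]
[1.3, -0.04, 0.01]
[1.3, -0.04, 0.01]
[1.3, -0.03, 0.01]
(np.float64(211.36), np.float64(227.33)) [207, 221, 10, 13, 91] [443.01622602 146.47716515  38.        ]
```

View pics/top5.png

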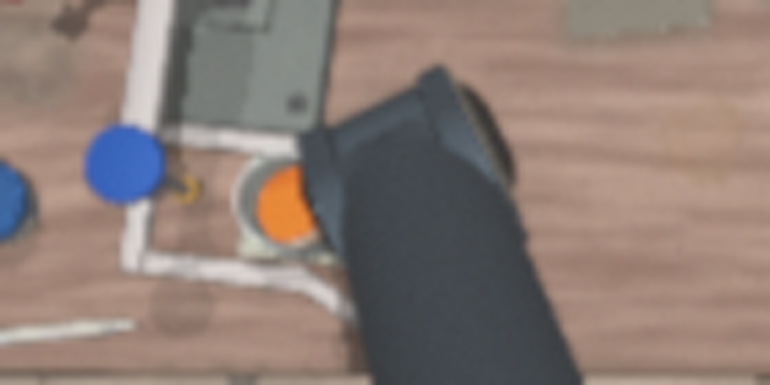

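```bash
python3 -m inch '{"translation":[[1.5,0,0],[1.5,0,0],[1.0,0,0],[0.5,0,0],[0,0,0]],"delta_rot":[[0,0,0],[0,0,0],[0,0,0],[0,0,0],[0,0,0]],"gripper":[0.5,0.5,0.5,0.5,0.5]}'
python3 -m inch '{"translation":[[0.3,0,0],[0.2,0,0],[0,0,0]],"delta_rot":[[0,0,0],[0,0,0],[0,0,0]],"gripper":[0.5,0.5,0.5]}'
python3 -m inch '{"translation":[[0.2,0,0],[0.1,0,0],[0,0,0]],"delta_rot":[[0,0,0],[0,0,0],[0,0,0]],"gripper":[0.5,0.5,0.5]}'
```

```text
time_s: 4.75
ee_pos: [436.3, 71.7, 34.2]
orientation: [0.743, 0.669, -0.003, 0.0]
ft_force: [-4.6, -4.2, 6.8]
width: 11.5
time_s: 5.05
ee_pos: [436.4, 74.8, 34.2]
orientation: [0.744, 0.668, -0.004, 0.001]
ft_force: [-5.6, -8.9, 9.2]
width: 11.8
time_s: 5.35
ee_pos: [436.6, 77.3, 34.2]
orientation: [0.744, 0.668, -0.004, 0.001]
ft_force: [-6.6, -9.4, 9.4]
width: 11.8
```

```bash
python3 -m inch '{"translation":[[0.2,0,0],[0.1,0,0],[0,0,0]],"delta_rot":[[0,0,0],[0,0,0],[0,0,0]],"gripper":[0.5,0.5,0.5]}'
python3 -m inch '{"translation":[[0.2,0,0],[0.1,0,0],[0,0,0]],"delta_rot":[[0,0,0],[0,0,0],[0,0,0]],"gripper":[0.5,0.5,0.5]}'
python3 -m inch '{"translation":[[0.2,0,0],[0.1,0,0],[0,0,0]],"delta_rot":[[0,0,0],[0,0,0],[0,0,0]],"gripper":[0.5,0.5,0.5]}'
```

```text
time_s: 5.65
ee_pos: [436.9, 80.2, 34.2]
orientation: [0.744, 0.668, -0.004, 0.001]
ft_force: [-5.9, -10.4, 11.1]
width: 11.9
time_s: 5.95
ee_pos: [437.2, 83.1, 34.3]
orientation: [0.744, 0.668, -0.004, 0.001]
ft_force: [-6.4, -10.0, 10.0]
width: 12.0
time_s: 6.25
ee_pos: [437.5, 85.9, 34.2]
orientation: [0.744, 0.668, -0.004, 0.001]
ft_force: [-7.4, -11.0, 10.9]
width: 11.5
```

Run:
```python
from h import *
from rig import viewer
c=viewer.capture("top");a=c["pixels"][190:260,160:300]
cv2.imwrite(f"pics/top6.png",cv2.resize(a,None,fx=5.5,fy=5.5,interpolation=cv2.INTER_CUBIC)[:,:,::-1])
for ce,st,m in blobs(mask(c,*COL["orange"])): print(ce,st,plane(c,*ce,38))
c=viewer.capture("side");a=c["pixels"][240:340,210:310]
np.savez("pics/side6.npz",**c)
cv2.imwrite(f"pics/side6.png",cv2.resize(a,None,fx=6,fy=6,interpolation=cv2.INTER_CUBIC)[:,:,::-1])
```

```text
(np.float64(193.71), np.float64(228.41)) [192, 226, 5, 6, 17] [438.86741411 208.48220934  38.        ]
```

View pics/side6.png

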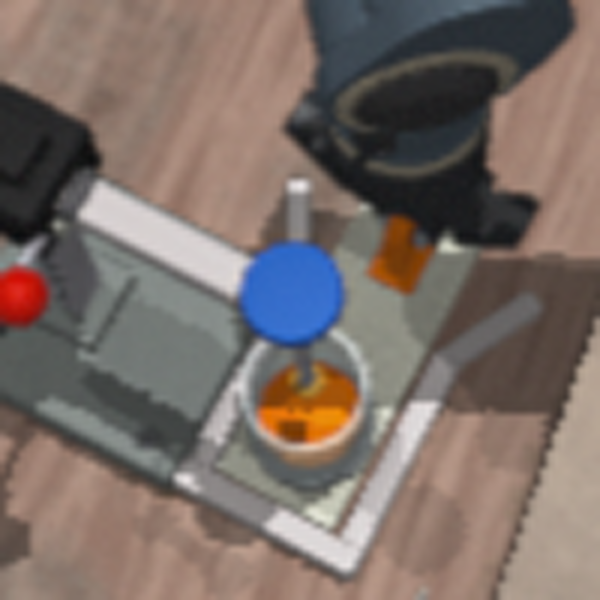

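View pics/top6.png

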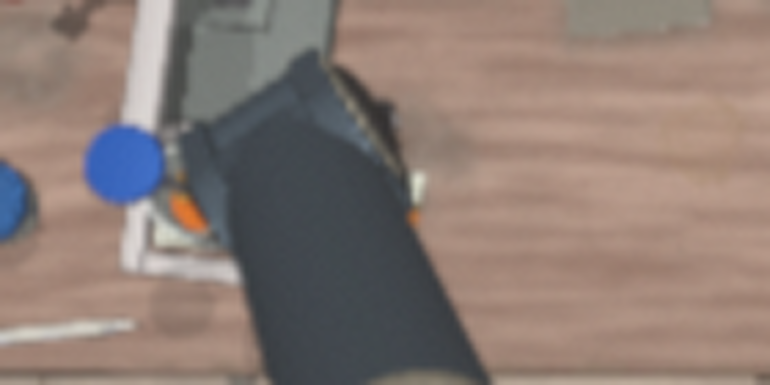

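Run:
```python
from h import *
c=dict(np.load("pics/side6.npz")); 
f=lambda u,v:((u+.5)/6-.5+210,(v+.5)/6-.5+240)
for n,(u,v),z in [("rim left",(241,390),90),("rim right",(373,395),90),("rim bottom",(310,466),90),("plate corner R",(335,530),8),("stop inner R",(330,540),14),("stop inner L",(212,470),14)]: print(n,plane(c,*f(u,v),z).round(1))
S=dict(np.load("pics/side0.npz"));T=dict(np.load("pics/top0.npz"))
for C in(S,T):
  for ce,st,m in blobs(mask(C,*COL["blue"])):
    if 170<ce[0]<270 and 210<ce[1]<300:
      q=cv2.findContours(np.uint8(m),0,1)[0][0]; print(cv2.fitEllipse(q), [plane(C,*cv2.fitEllipse(q)[0],z).round(1) for z in(255,263)])
```

```text
rim left [474.9 206.7  90. ]
rim right [416.1 186.3  90. ]
rim bottom [431.1 227.5  90. ]
plate corner R [417.6 237.1   8. ]
stop inner R [417.5 243.3  14. ]
stop inner L [484.7 233.3  14. ]
((258.2060546875, 288.64056396484375), (15.593130111694336, 16.275293350219727), 48.25435256958008) [array([444.9, 195.4, 255. ]), array([443.7, 197.3, 263. ])]
((182.28721618652344, 219.35574340820312), (12.115665435791016, 12.93251895904541), 87.54102325439453) [array([447.4, 193.6, 255. ]), array([446.6, 191.6, 263. ])]
```

```bash
python3 -m inch '{"translation":[[0.2,0,0],[0.1,0,0],[0,0,0]],"delta_rot":[[0,0,0],[0,0,0],[0,0,0]],"gripper":[0.5,0.5,0.5]}'
python3 -m inch '{"translation":[[0.1,0,0],[0.1,0,0],[0,0,0]],"delta_rot":[[0,0,0],[0,0,0],[0,0,0]],"gripper":[0.5,0.5,0.5]}'
```

```text
time_s: 6.65
ee_pos: [437.8, 88.9, 34.2]
orientation: [0.744, 0.668, -0.004, 0.001]
ft_force: [-6.2, -10.5, 11.0]
width: 11.5
time_s: 6.95
ee_pos: [437.8, 89.0, 34.2]
orientation: [0.744, 0.668, -0.006, 0.002]
ft_force: [-6.2, -14.8, 13.5]
width: 11.7
```

```bash
python3 -m inch '{"translation":[[0.2,0,0],[0.2,0,0],[0,0,0]],"delta_rot":[[0,0,0],[0,0,0],[0,0,0]],"gripper":[0.5,0.5,0.5]}'
python3 - <<'E'
from h import *
plan((437,89,34),84.5,1)
from rig import viewer
c=viewer.capture("side");a=c["pixels"][240:340,210:310]
np.savez("pics/side7.npz",**c)
cv2.imwrite(f"pics/side7.png",cv2.resize(a,None,fx=6,fy=6,interpolation=cv2.INTER_CUBIC)[:,:,::-1])
E
```

```text
time_s: 7.25
ee_pos: [437.7, 89.1, 34.2]
orientation: [0.745, 0.667, -0.009, 0.003]
ft_force: [-7.0, -23.5, 17.1]
width: 11.7
alpha now 83.67 pos [437.7  89.1  34.2] F [ -7.  -23.5  17.1] t 7.25 w 11.7
rot/row deg [-0.41  0.96 -0.84]
[-0.02, -0.07, 0.02]
```

View pics/side7.png

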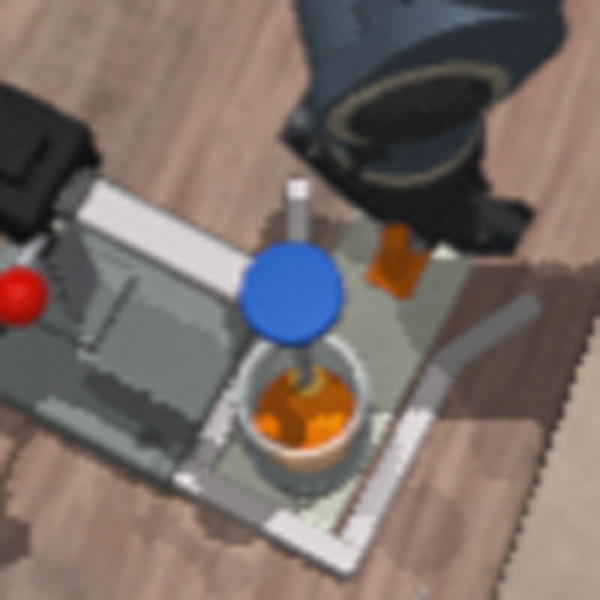

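```bash
python3 -m inch '{"translation":[[-0.5,0,0],[-0.2,0,0],[0,0,0]],"delta_rot":[[0,0,0],[0,0,0],[0,0,0]],"gripper":[0.5,0.5,0.5]}'
python3 -m inch '{"translation":[[0,0,0],[0,0,0],[0,0,0],[0,0,0],[0,0,0],[0,0,0]],"delta_rot":[[0,0,0],[0,0,0],[0,0,0],[0,0,0],[0,0,0],[0,0,0]],"gripper":[5,5,5,5,5,5]}'
python3 -m inch '{"translation":[[0,0,-2],[0,0,-3],[-1,0,-4],[-2,0,-4],[-2,0,-4],[-2,0,-4],[-2,0,-4],[0,0,0]],"delta_rot":[[0,0,0],[0,0,0],[0,0,0],[0,0,0],[0,0,0],[0,0,0],[0,0,0],[0,0,0]],"gripper":[5,5,5,5,5,5,5,5]}'
python3 - <<'E'
from h import *
from rig import viewer
plan((447,90,300),84.5,3)
for n in("side","top"):
  c=viewer.capture(n); np.savez(f"pics/{n}8.npz",**c);a=c["pixels"]; a=a[240:340,210:310] if n=="side" else a[190:260,160:300]
  k=6 if n=="side" else 5.5
  cv2.imwrite(f"pics/{n}8.png",cv2.resize(a,None,fx=k,fy=k,interpolation=cv2.INTER_CUBIC)[:,:,::-1])
E
```

```text
time_s: 7.6
ee_pos: [437.8, 89.2, 34.2]
orientation: [0.744, 0.668, -0.004, 0.0]
ft_force: [-4.6, -5.5, 7.2]
width: 11.4
time_s: 8.2
ee_pos: [439.7, 93.7, 34.3]
orientation: [0.742, 0.67, 0.0, 0.0]
ft_force: [0.1, 0.2, 0.5]
width: 50.1
time_s: 9.0
ee_pos: [433.3, 1.7, 289.5]
orientation: [0.744, 0.668, 0.003, 0.004]
ft_force: [1.2, 0.2, 0.2]
width: 49.9
alpha now 83.85 pos [433.3   1.7 289.5] F [1.2 0.2 0.2] t 9.0 w 49.9
rot/row deg [ 0.21  0.01 -0.22]
[2.98, 0.14, -0.35]
[2.97, 0.15, -0.35]
[2.97, 0.16, -0.35]
```

View pics/side8.png

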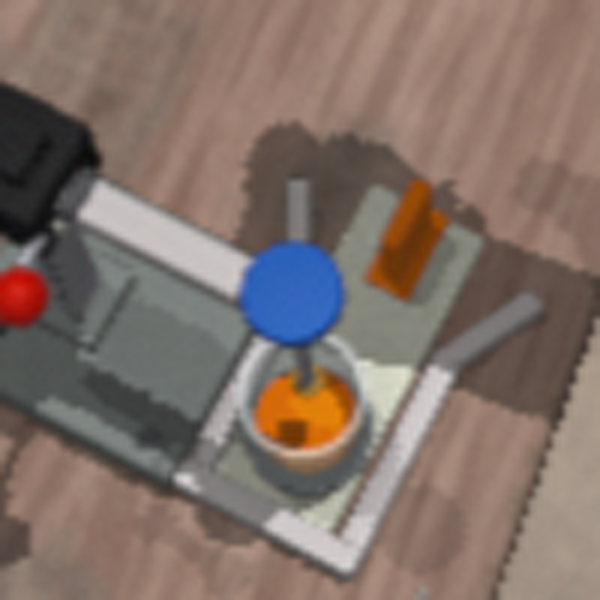

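View pics/top8.png

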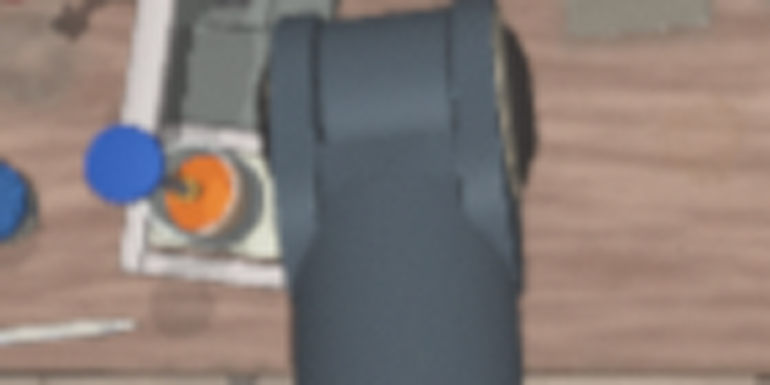

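Run:
```python
from h import *
c=dict(np.load("pics/side8.npz"));t=dict(np.load("pics/top8.npz"))
f=lambda u,v:((u+.5)/6-.5+210,(v+.5)/6-.5+240)
g=lambda u,v:((u+.5)/5.5-.5+160,(v+.5)/5.5-.5+190)
for n,(u,v),z in [("tab top far",(420,182),74),("tab top near",(395,250),74),("plate far L",(370,185),8),("plate far R",(484,238),8),("rim L",(241,390),90),("rim R",(370,392),90),("rim bot",(303,462),90)]: print(n,plane(c,*f(u,v),z).round(1))
for n,(u,v),z in [("rim bottom",(205,250),90),("rim right",(264,195),90),("floor right",(240,190),38),("floor bottom",(200,235),38)]: print("T",n,plane(t,*g(u,v),z).round(1))
W=cloud(c);
for ce,st,m in blobs(mask(c,*COL["orange"])):
  P=W[m]; P=P[abs(P[:,2]-74)<7]; print(ce,st,P.mean(0) if len(P) else 0,len(P))
```

```text
tab top far [435.6  76.3  74. ]
tab top near [434.3 113.   74. ]
plate far L [467.5  67.2   8. ]
plate far R [401.7  72.2   8. ]
rim L [474.9 206.7  90. ]
rim R [418.  185.5  90. ]
rim bot [434.8 227.   90. ]
T rim bottom [412.2 185.1  90. ]
T rim right [446.2 150.   90. ]
T floor right [454.1 175.5  38. ]
T floor bottom [425.2 200.1  38. ]
(np.float64(260.39), np.float64(308.1)) [253, 303, 16, 12, 121] 0 0
```

```bash
python3 -m inch '{"translation":[[3.5,0.1,-0.5],[3.5,0.1,-0.3],[3.5,0.1,0],[3.5,0.1,0],[3.5,0.2,0],[1.8,0.1,0],[0,0,0],[0,0,0]],"delta_rot":[[0,0,0],[0,0,0],[0,0,0],[0,0,0],[0,0,0],[0,0,0],[0,0,0],[0,0,0]],"gripper":[0,0,0,0,0,0,0,0]}'
python3 - <<'E'
from h import *
plan((446,195,268),84.5,1)
E
```

```text
time_s: 9.9
ee_pos: [456.1, 195.3, 290.6]
orientation: [0.742, 0.671, -0.002, -0.001]
ft_force: [0.4, 0.4, -0.5]
width: -0.2
alpha now 84.24 pos [456.1 195.3 290.6] F [ 0.4  0.4 -0.5] t 9.9 w -0.2
rot/row deg [-0.18  0.09 -0.26]
[-0.12, -0.99, 2.26]
```

```bash
python3 -m inch '{"translation":[[-0.1,-1.0,1.5],[0,0,1.0],[0,0,0.5],[0,0,0]],"delta_rot":[[0,0,0],[0,0,0],[0,0,0],[0,0,0]],"gripper":[0,0,0,0]}'
python3 - <<'E'
from h import *
plan((446,195,240),84.5,1)
from rig import viewer
for n in("side","top"):
  c=viewer.capture(n); a=c["pixels"]; a=a[200:340,180:320] if n=="side" else a[150:270,130:270]
  cv2.imwrite(f"pics/{n}9.png",cv2.resize(a,None,fx=4,fy=4,interpolation=cv2.INTER_CUBIC)[:,:,::-1])
E
```

```text
time_s: 10.3
ee_pos: [447.0, 194.3, 261.4]
orientation: [0.743, 0.67, -0.001, -0.0]
ft_force: [-0.3, 0.8, -0.0]
width: -0.1
alpha now 84.07 pos [447.  194.3 261.4] F [-0.3  0.8 -0. ] t 10.3 w -0.1
rot/row deg [-0.08  0.06 -0.43]
[0.06, -0.1, 2.14]
```

View pics/side9.png

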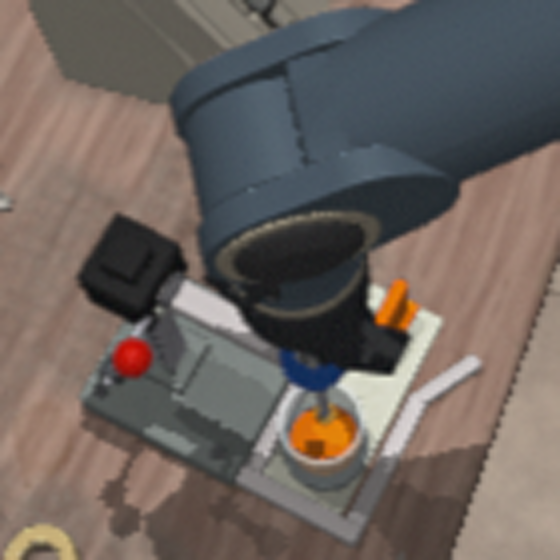

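```bash
python3 -m inch '{"translation":[[0,0,1],[0,0,1],[0,0,1],[0,0,1],[0,0,0]],"delta_rot":[[0,0,-0.4],[0,0,0],[0,0,0],[0,0,0],[0,0,0]],"gripper":[0,0,0,0,0]}'
python3 -m inch '{"translation":[[0,0,1],[0,0,1],[0,0,0]],"delta_rot":[[0,0,0],[0,0,0],[0,0,0]],"gripper":[0,0,0]}'
```

```text
time_s: 10.9
ee_pos: [445.7, 194.6, 220.3]
orientation: [0.74, 0.673, -0.002, -0.001]
ft_force: [0.1, -0.5, 0.1]
width: -0.1
time_s: 11.2
ee_pos: [446.0, 194.8, 200.5]
orientation: [0.74, 0.673, -0.001, -0.001]
ft_force: [0.7, -0.2, -0.1]
width: 0.4
```

Run:
```python
from h import *
from rig import viewer
for n in("side","top"):
  c=viewer.capture(n); np.savez(f"pics/{n}10.npz",**c); a=c["pixels"]; a=a[200:340,180:320] if n=="side" else a[150:270,130:270]
  cv2.imwrite(f"pics/{n}10.png",cv2.resize(a,None,fx=4,fy=4,interpolation=cv2.INTER_CUBIC)[:,:,::-1])
```

```text
(no output)
```

View pics/side10.png

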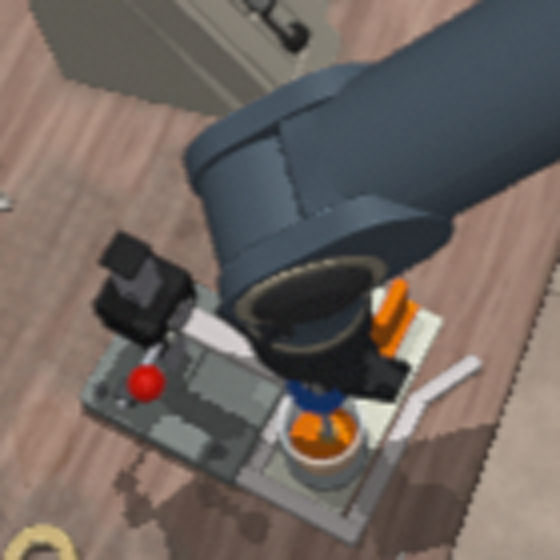

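View pics/top10.png

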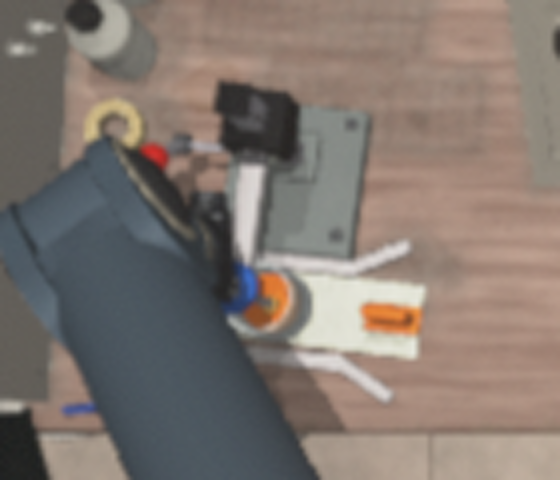

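```bash
python3 -m inch '{"translation":[[0,0,0.4],[0,0,0.2],[0,0,0]],"delta_rot":[[0,0,0],[0,0,0],[0,0,0]],"gripper":[0,0,0]}'
python3 -m inch '{"translation":[[0,0,0.2],[0,0,0.1],[0,0,0]],"delta_rot":[[0,0,0],[0,0,0],[0,0,0]],"gripper":[0,0,0]}'
python3 -m inch '{"translation":[[0,0,0.2],[0,0,0.1],[0,0,0]],"delta_rot":[[0,0,0],[0,0,0],[0,0,0]],"gripper":[0,0,0]}'
```

```text
time_s: 11.6
ee_pos: [447.2, 195.4, 196.2]
orientation: [0.74, 0.673, 0.0, 0.0]
ft_force: [1.0, -0.1, 1.0]
width: -0.1
time_s: 11.9
ee_pos: [447.1, 195.4, 193.3]
orientation: [0.74, 0.673, 0.0, 0.0]
ft_force: [0.6, 0.5, 1.4]
width: 0.0
time_s: 12.2
ee_pos: [447.1, 195.4, 190.4]
orientation: [0.74, 0.673, 0.0, 0.0]
ft_force: [0.1, 0.7, 2.5]
width: 0.6
```

```bash
python3 -m inch '{"translation":[[0,0,0.2],[0,0,0.1],[0,0,0]],"delta_rot":[[0,0,0],[0,0,0],[0,0,0]],"gripper":[0,0,0]}'
python3 -m inch '{"translation":[[0,0,0.2],[0,0,0.1],[0,0,0]],"delta_rot":[[0,0,0],[0,0,0],[0,0,0]],"gripper":[0,0,0]}'
python3 -m inch '{"translation":[[0,0,0.2],[0,0,0.1],[0,0,0]],"delta_rot":[[0,0,0],[0,0,0],[0,0,0]],"gripper":[0,0,0]}'
```

```text
time_s: 12.5
ee_pos: [447.2, 195.4, 190.2]
orientation: [0.74, 0.673, -0.0, 0.001]
ft_force: [-6.9, -4.3, 23.7]
width: -0.1
time_s: 12.8
ee_pos: [447.3, 195.4, 190.0]
orientation: [0.74, 0.672, -0.0, 0.002]
ft_force: [-13.9, -8.6, 44.4]
width: -0.2
time_s: 13.1
ee_pos: [447.4, 195.5, 189.8]
orientation: [0.74, 0.672, -0.001, 0.003]
ft_force: [-20.1, -12.0, 64.4]
width: -0.1
```

```bash
python3 -m inch '{"translation":[[0,0,-0.6],[0,0,-0.4],[0,0,-2],[0,0,-3],[0,0,-3],[0,0,0]],"delta_rot":[[0,0,0],[0,0,0],[0,0,0],[0,0,0],[0,0,0],[0,0,0]],"gripper":[0,0,0,0,0,0]}'
python3 - <<'E'
from h import *
plan((502,251,275),84.5,2)
from rig import viewer
C={}
for n in("side","top"):
  C[n]=c=viewer.capture(n); np.savez(f"pics/{n}11.npz",**c); a=c["pixels"]; a=a[200:340,180:320] if n=="side" else a[150:270,130:270]
  cv2.imwrite(f"pics/{n}11.png",cv2.resize(a,None,fx=4,fy=4,interpolation=cv2.INTER_CUBIC)[:,:,::-1])
  for k in("red","blue"):
    for ce,st,m in blobs(mask(c,*COL[k])):
      P=np.median(cloud(c)[m],0)
      if 400<P[0]<600 and 100<P[1]<300: print(n,k,ce,st,P, plane(c,*ce,230 if k=="red" else 190))
E
```

```text
time_s: 13.7
ee_pos: [448.8, 196.5, 274.3]
orientation: [0.74, 0.673, 0.003, 0.001]
ft_force: [-0.3, 0.1, -0.7]
width: 0.4
alpha now 84.52 pos [448.8 196.5 274.3] F [-0.3  0.1 -0.7] t 13.7 w 0.4
rot/row deg [ 0.16 -0.08  0.01]
[2.97, 2.39, -0.01]
[2.97, 2.39, -0.03]
side red (np.float64(216.12), np.float64(295.82)) [213, 292, 8, 9, 49] [537.38783377 246.72561204 239.53947255] [540.0032552  244.63533626 230.        ]
side blue (np.float64(259.67), np.float64(295.99)) [253, 289, 14, 15, 144] [442.94507629 195.78367898 188.86499119] [443.84664543 196.36407693 190.        ]
top red (np.float64(168.71), np.float64(189.5)) [166, 187, 7, 6, 34] [540.07671123 243.4477058  239.27581171] [541.59870524 245.5403134  230.        ]
top blue (np.float64(188.42), np.float64(221.64)) [183, 216, 12, 12, 100] [446.20049382 191.51627987 190.4451669 ] [447.30303829 191.04110476 190.        ]
```

View pics/side11.png

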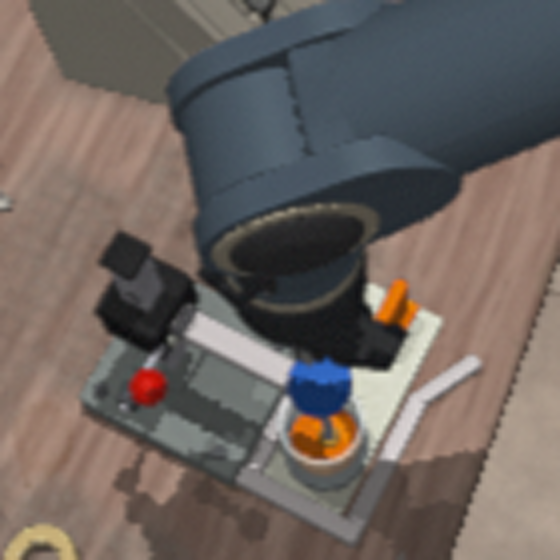

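```bash
python3 -m inch '{"translation":[[2.7,2.4,0],[2.7,2.4,0],[0,0,2.6],[0,0,2.6],[0,0,0]],"delta_rot":[[0,0,0],[0,0,0],[0,0,0],[0,0,0],[0,0,0]],"gripper":[0,0,0,0,0]}'
python3 - <<'E'
from h import *
plan((550,243,222),84.5,3)
from rig import viewer
for n in("side","top"):
  c=viewer.capture(n); a=c["pixels"]; a=a[200:340,180:320] if n=="side" else a[150:270,130:270]
  cv2.imwrite(f"pics/{n}12.png",cv2.resize(a,None,fx=4,fy=4,interpolation=cv2.INTER_CUBIC)[:,:,::-1])
E
```

```text
time_s: 14.3
ee_pos: [497.1, 242.5, 213.8]
orientation: [0.74, 0.673, -0.005, -0.002]
ft_force: [-0.4, -0.3, 0.3]
width: 0.2
alpha now 84.58 pos [497.1 242.5 213.8] F [-0.4 -0.3  0.3] t 14.3 w 0.2
rot/row deg [-0.19  0.11  0.02]
[0.18, 1.75, -0.29]
[0.18, 1.75, -0.28]
[0.18, 1.75, -0.28]
```

View pics/side12.png

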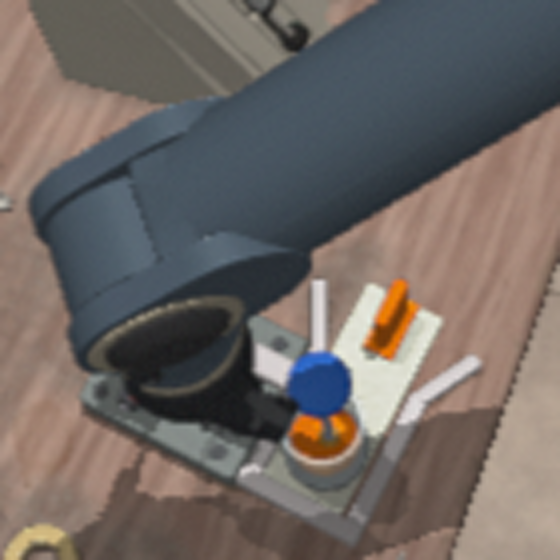

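```bash
python3 -m inch '{"translation":[[0.4,0,-0.8],[0,1.2,0],[0,1.2,0],[0,1.0,0],[0,0,0]],"delta_rot":[[0,0,0],[0,0,0],[0,0,0],[0,0,0],[0,0,0]],"gripper":[0,0,0,0,0]}'
python3 -m inch '{"translation":[[0,1,0],[0,1,0],[0,0.5,0],[0,0,0]],"delta_rot":[[0,0,0],[0,0,0],[0,0,0],[0,0,0]],"gripper":[0,0,0,0]}'
python3 -m inch '{"translation":[[0,-2,0],[0,-2,0],[0,0,-3],[0,0,-4],[0,0,-4],[0,0,0]],"delta_rot":[[0,0,0],[0,0,0],[0,0,0],[0,0,0],[0,0,0],[0,0,0]],"gripper":[0,0,0,0,0,0]}'
python3 - <<'E'
from h import *
plan((450,100,320),84.5,4)
from rig import viewer
for n in("side","top"):
  c=viewer.capture(n); np.savez(f"pics/{n}13.npz",**c); a=c["pixels"]; a=a[200:340,180:320] if n=="side" else a[150:270,130:270]
  cv2.imwrite(f"pics/{n}13.png",cv2.resize(a,None,fx=4,fy=4,interpolation=cv2.INTER_CUBIC)[:,:,::-1])
E
```

```text
time_s: 14.9
ee_pos: [539.1, 246.6, 234.2]
orientation: [0.741, 0.672, 0.005, 0.002]
ft_force: [-4.3, -3.2, 23.5]
width: 0.4
time_s: 15.3
ee_pos: [560.3, 242.0, 227.1]
orientation: [0.741, 0.672, -0.0, 0.0]
ft_force: [-0.2, -0.7, -0.0]
width: 0.2
time_s: 15.9
ee_pos: [520.9, 248.6, 342.7]
orientation: [0.74, 0.673, 0.005, 0.001]
ft_force: [-0.3, -0.5, 0.3]
width: 0.1
alpha now 84.56 pos [520.9 248.6 342.7] F [-0.3 -0.5  0.3] t 15.9 w 0.1
rot/row deg [ 0.12 -0.07  0.01]
[-3.87, -1.42, 0.54]
[-3.87, -1.41, 0.55]
[-3.87, -1.41, 0.55]
[-3.87, -1.41, 0.56]
```

View pics/side13.png

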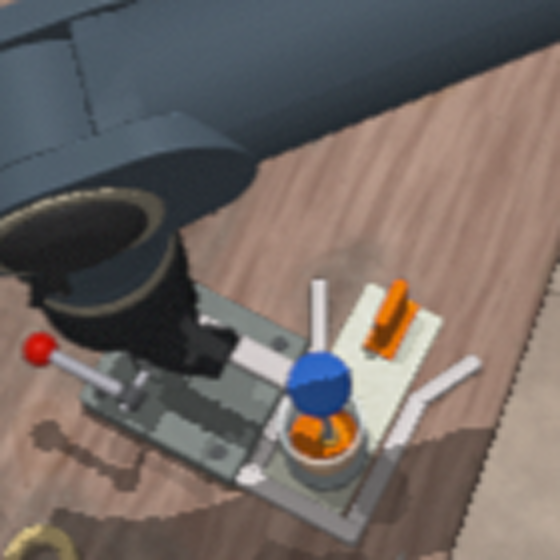

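View pics/top13.png

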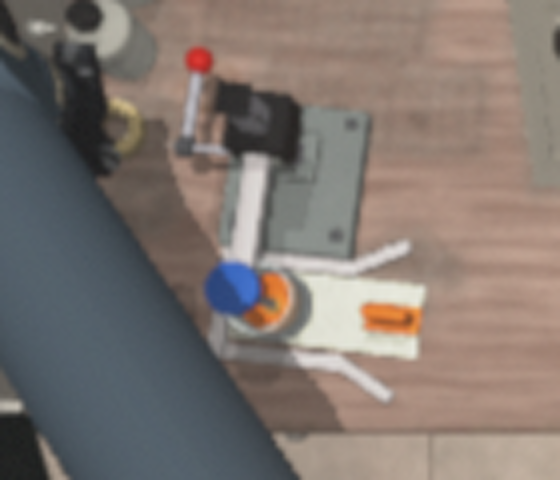

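Run:
```python
from h import *
C={n:dict(np.load(f"pics/{n}13.npz")) for n in("side","top")}
pts={}
for n,c in C.items():
  for k in("red","blue"):
    for ce,st,m in blobs(mask(c,*COL[k])):
      P=np.median(cloud(c)[m],0)
      if 400<P[0]<680 and 150<P[1]<280: print(n,k,ce,st,P.round(1)); pts[n,k]=ce
for k in("red","blue"): print(k,tri(C["side"],pts["side",k],C["top"],pts["top",k]))
plan((450,0,330),60,6)
```

```text
side red (np.float64(189.35), np.float64(286.48)) [186, 283, 8, 8, 46] [632.9 236.2 167.9]
side blue (np.float64(259.29), np.float64(295.55)) [252, 288, 15, 16, 184] [445.1 195.3 189.1]
top red (np.float64(179.38), np.float64(164.5)) [177, 162, 6, 6, 26] [635.6 232.5 169.1]
top blue (np.float64(187.68), np.float64(221.47)) [182, 216, 13, 12, 117] [446.6 193.  190.2]
red (array([636.61275595, 234.97261692, 160.83322102]), np.float64(2.4727827002487386))
blue (array([447.17792281, 194.53331051, 184.70242604]), np.float64(2.366850971063342))
alpha now 84.55 pos [519.1 246.8 337.5] F [-0.   0.9  0.3] t 16.0 w -0.2
rot/row deg [ 0.01 -0.    4.09]
[-4.2, -0.76, 0.12]
[-4.25, -0.45, 0.12]
[-4.27, -0.15, 0.12]
[-4.27, 0.16, 0.13]
[-4.25, 0.46, 0.13]
[-4.2, 0.76, 0.13]
```

```bash
python3 -m inch '{"translation":[[-4.2,-0.4,0],[-4.2,-0.2,0],[-4.2,0,0],[-4.2,0.2,0.5],[-4.2,0.4,1],[-4.2,0.5,1],[-4.1,0.6,1.5],[-4.1,0.8,1.5]],"delta_rot":[[0,0,2.5],[0,0,2.5],[0,0,2.5],[0,0,2.5],[0,0,2.5],[0,0,2.5],[0,0,2.5],[0,0,2.5]],"gripper":[0,0,0,0,0,0,0,0]}'
python3 - <<'E'
from h import *
plan((438,-331,130),55,6)
E
```

```text
time_s: 16.8
ee_pos: [453.6, -84.8, 280.0]
orientation: [0.846, 0.533, -0.001, -0.001]
ft_force: [0.7, -0.4, 0.6]
width: -0.1
alpha now 64.42 pos [453.6 -84.8 280. ] F [ 0.7 -0.4  0.6] t 16.8 w -0.1
rot/row deg [-0.03  0.01  1.57]
[-3.81, 1.54, 2.5]
[-3.77, 1.65, 2.5]
[-3.72, 1.75, 2.5]
[-3.67, 1.85, 2.5]
[-3.62, 1.95, 2.5]
[-3.57, 2.04, 2.5]
```

```bash
python3 -m inch '{"translation":[[-3.8,1.5,2.5],[-3.8,1.6,2.5],[-3.7,1.8,2.5],[-3.7,1.9,2.5],[-3.6,1.9,2.5],[-2.6,1.4,2.0],[0,0,0],[0,0,0]],"delta_rot":[[0,0,1.5],[0,0,1.5],[0,0,1.5],[0,0,1.5],[0,0,1.5],[0,0,1.5],[0,0,0],[0,0,0]],"gripper":[0,0,0,0,0,0,0,0]}'
python3 - <<'E'
from h import *
plan((438,-331,75),55,3)
from rig import viewer
for n in("side","top"):
  c=viewer.capture(n); np.savez(f"pics/{n}14.npz",**c); a=c["pixels"]; a=a[110:230,260:400]
  if n=="top": a=c["pixels"][180:280,290:410]
  cv2.imwrite(f"pics/{n}14.png",cv2.resize(a,None,fx=4,fy=4,interpolation=cv2.INTER_CUBIC)[:,:,::-1])
E
```

```text
time_s: 17.6
ee_pos: [439.3, -317.0, 135.2]
orientation: [0.885, 0.465, -0.001, -0.002]
ft_force: [-0.2, 0.5, 0.9]
width: 0.1
alpha now 55.48 pos [ 439.3 -317.   135.2] F [-0.2  0.5  0.9] t 17.6 w 0.1
rot/row deg [-0.09 -0.01  0.16]
[-0.41, 0.24, 2.0]
[-0.41, 0.24, 2.0]
[-0.41, 0.23, 2.01]
```

View pics/side14.png

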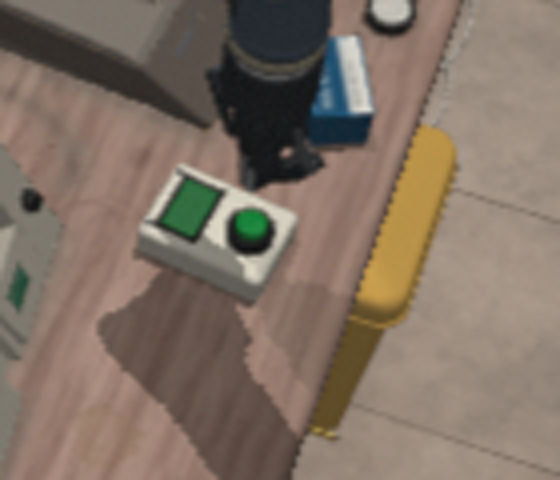

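```bash
python3 -m inch '{"translation":[[-0.6,0.35,2],[-0.6,0.35,2],[0,0,2],[0,0,0],[0,0,0]],"delta_rot":[[0,0,0],[0,0,0],[0,0,0],[0,0,0],[0,0,0]],"gripper":[0,0,0,0,0]}'
python3 - <<'E'
from h import *
plan((438,-331,60),55,1)
E
python3 -m inch '{"translation":[[0,0,0.8],[0,0,0.4],[0,0,0]],"delta_rot":[[0,0,0],[0,0,0],[0,0,0]],"gripper":[0,0,0]}'
python3 -m inch '{"translation":[[0,0,0.3],[0,0,0]],"delta_rot":[[0,0,0],[0,0,0]],"gripper":[0,0]}'
```

```text
time_s: 18.2
ee_pos: [440.6, -330.5, 78.0]
orientation: [0.884, 0.467, 0.0, 0.0]
ft_force: [0.1, 0.4, 0.6]
width: 0.2
alpha now 55.66 pos [ 440.6 -330.5   78. ] F [0.1 0.4 0.6] t 18.2 w 0.2
rot/row deg [ 0.03 -0.03  0.66]
[-0.19, -0.19, 1.8]
time_s: 18.5
ee_pos: [439.8, -331.3, 65.2]
orientation: [0.885, 0.466, -0.0, -0.0]
ft_force: [0.1, 1.2, -0.1]
width: 0.2
time_s: 18.7
ee_pos: [439.8, -331.6, 62.2]
orientation: [0.885, 0.466, -0.0, -0.0]
ft_force: [0.8, 0.0, 0.4]
width: 0.4
```

```bash
python3 -m inch '{"translation":[[0,0,0.4],[0,0,0.2],[0,0,0]],"delta_rot":[[0,0,0],[0,0,0],[0,0,0]],"gripper":[0,0,0]}'
python3 -m inch '{"translation":[[0,0,0.2],[0,0,0.1],[0,0,0]],"delta_rot":[[0,0,0],[0,0,0],[0,0,0]],"gripper":[0,0,0]}'
python3 -m inch '{"translation":[[0,0,0.2],[0,0,0.1],[0,0,0]],"delta_rot":[[0,0,0],[0,0,0],[0,0,0]],"gripper":[0,0,0]}'
```

```text
time_s: 19.0
ee_pos: [440.2, -331.8, 56.3]
orientation: [0.885, 0.466, 0.0, 0.0]
ft_force: [0.3, -0.4, 3.1]
width: 0.0
time_s: 19.3
ee_pos: [440.2, -331.8, 53.5]
orientation: [0.885, 0.466, 0.0, 0.0]
ft_force: [-0.0, -0.6, 4.3]
width: 0.1
time_s: 19.6
ee_pos: [440.3, -331.9, 51.9]
orientation: [0.885, 0.466, 0.0, 0.0]
ft_force: [-2.3, 1.8, 15.5]
width: -0.2
```

```bash
python3 -m inch '{"translation":[[0,0,0],[0,0,-1],[0,0,-3],[0,0,-4],[0,0,-4],[0,0,-4],[0,0,0]],"delta_rot":[[0,0,0],[0,0,0],[0,0,0],[0,0,0],[0,0,0],[0,0,0],[0,0,0]],"gripper":[0,0,0,0,0,0,0]}'
python3 - <<'E'
from h import *
from rig import viewer
C={}
pts={}
for n in("side","top"):
  c=C[n]=viewer.capture(n); cv2.imwrite(f"pics/{n}15.png",c["pixels"][:,:,::-1])
  for k in("red","blue","green","orange"):
    for ce,st,m in blobs(mask(c,*COL[k])):
      P=np.median(cloud(c)[m],0)
      if 380<P[0]<680 and -400<P[1]<380: print(n,k,ce,P.round(1))
E
```

```text
time_s: 20.3
ee_pos: [442.5, -333.1, 215.7]
orientation: [0.885, 0.466, 0.002, 0.005]
ft_force: [-0.1, -0.6, 0.1]
width: 0.1
side red (np.float64(189.31), np.float64(286.4)) [632.8 236.5 168.7]
side blue (np.float64(259.36), np.float64(295.72)) [445.3 196.  189.1]
side blue (np.float64(243.41), np.float64(355.69)) [440.8 336.1  54.9]
side green (np.float64(307.05), np.float64(161.63)) [ 494.6 -338.4   36.7]
side green (np.float64(322.5), np.float64(165.65)) [ 436.1 -330.    55.9]
side orange (np.float64(277.64), np.float64(274.71)) [436.1  90.8  71.5]
side orange (np.float64(279.69), np.float64(282.23)) [428.3  95.3  11.9]
side orange (np.float64(256.52), np.float64(306.21)) [462.9 194.   36.3]
side orange (np.float64(264.44), np.float64(308.81)) [438.  190.6  36.4]
top red (np.float64(179.38), np.float64(164.5)) [635.7 232.3 169. ]
top blue (np.float64(187.55), np.float64(221.62)) [446.2 193.1 190.5]
top blue (np.float64(156.63), np.float64(226.24)) [445.1 333.1  55.7]
top green (np.float64(348.11), np.float64(228.48)) [ 439.9 -330.2   57.4]
top orange (np.float64(197.08), np.float64(225.21)) [448.8 196.1  37.5]
top orange (np.float64(227.59), np.float64(229.08)) [434.7  86.2  52.5]
```

View pics/side15.png

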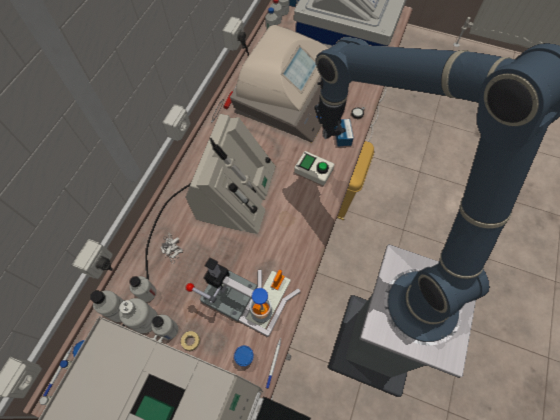

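```bash
python3 -c "
from rig import manip
print(manip.sign_off())"
```

```text
the job is handed in; nothing more can be done
None
```

I did all four steps in the required order and handed the job in at about 20.5 s of the 72 s limit; no verdict is reported.

- **Sled:** I gripped it by the tab and slid it in until a further commanded 6 mm moved the tool only 0.2 mm and the push rose to 24 N. Final pictures put the floor plate at about (449, 196), with the pad axis at about (446, 195).
- **Probe:** the foot met the floor plate when the pad top was at 190 mm, which gives a floor height of about 37 mm. The camera depth reading of the floor was also 37 mm. I pushed harder than needed here: the vertical force peaked at 64 N, below the 100 N that would shift the plate.
- **Lever:** it fell back and lies level. The knob measured about 188 mm from the pad along the stand's x, and the pad was still at 190 mm afterwards. The finger rode up partway through this push, with a brief 23 N vertical reading.
- **Key:** it was pressed to its bottom, from about 58 mm to 52 mm, only after the lock, and it is up again. The arm ended at 216 mm, clear of everything.
- **Bystanders:** the cup measured within about 1 mm of its start. The carton I checked only by eye in the side picture, and it looked unmoved.

One disagreement remained: the side and top cameras differ by 2–4 mm in y around the stand. That is within tolerance, and I relied on contact with the end stop rather than on the pictures.

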